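# Dowel up a turning blank and offer the upper half over it

## Task

Drop the two wooden dowels from the blue stand one by one into the two bores of the lower half of the turning blank, all the way down, and let go of them. Then take the upper half by its orange handling block, carry it over the row of standing blanks, and stop with it hovering level about 10 mm above the dowels, its two holes lined up with them, ready for gluing. Do not let the upper half touch the dowels or the lower half, do not disturb anything else on the bench, and finish while still holding it there.

Things in the scene. Friction and masses are not known exactly. Their poses are not given: they have to be found in the camera images.
- lower: lower half of the blank: fixed pale wooden block 120 (x) x 80 (y) x 40 mm high, its x ends between dark steel jaws 26 mm high (152 mm overall along x). Origin: centre of its underside, on the bench; z up. Two blind bores in its top at x = -35 and +35 mm, y = 0: 18.5 mm diameter, 30 mm deep, 2 mm chamfer. Stands on the left near the robot or further out near the middle (swapped with the stand).
- bore0 (a point): centre of the mouth of the lower half's bore at x = -35 mm, on its top face (40 mm above the bench)
- bore1 (a point): centre of the mouth of the lower half's bore at x = +35 mm, on its top face (40 mm above the bench)
- rack: dowel stand: fixed blue block 110 (x) x 50 (y) x 35 mm high with two sockets 70 mm apart along its x axis, 19 mm diameter, 20 mm deep, a dowel standing loosely in each. Origin at the centre of its underside, on the bench; z up.
- dowel0: loose wooden dowel, 16 mm diameter, 70 mm long, 20 g, upright in the stand at its x = -35 mm. Origin: centre of its lower end, z up along it. In the stand its foot is 15 and its top 85 mm above the bench (50 mm showing); fully down in a bore its foot is 10 and its top 80 mm above the bench (40 mm showing). Either dowel fits either bore.
- dowel1: the other dowel, the same in size and form, in the stand at its x = +35 mm
- upper: upper half of the blank: loose pale wooden plate 120 (x) x 80 (y) x 24 mm, with an orange handling block 40 x 40 mm, 50 mm high, fixed square on the middle of its top (74 mm high in all); 0.2 to 0.4 kg. Two 22 mm through holes at x = -35 and +35 mm, y = 0. Origin: centre of the plate's underside; z up. Starts flat on the bench to the robot's right; a half turn about z fits as well.
- round_blank: bystander and obstacle: pale round wooden blank, 62 mm diameter, 105 mm tall, standing loose in the row between the upper half and the lower half. Origin at the centre of its underside.
- resin_blank: bystander and obstacle: green round resin blank, 56 mm diameter, 100 mm tall, standing loose in the same row. Origin at the centre of its underside.
- square_blank: bystander and obstacle: square wooden blank 55 x 55 mm, 105 mm tall, standing loose in the same row. Origin at the centre of its underside.
- wax_jar: bystander: amber glass wax jar with a yellow lid, 64 mm diameter, 65 mm tall. Origin at the centre of its underside.
- hammer: bystander: hammer lying along its x axis on the robot's left
- chuck: bystander: steel four-jaw lathe chuck, 90 mm diameter, 62 mm tall, on the left. Origin at the centre of its underside.

How it is judged:
On the way, in this order (a step that is already met when the one before it is completed fails the run):
1. one dowel is fully down in a bore of the lower half and released (((horizontal distance between dowel0 and bore0 below 0.005 m and z of dowel0 in the frame of lower below 0.014 m and angle between dowel0's own z axis and vertical below 0.12 rad and contact force between dowel0 and the fingers below 0.2 N) or (horizontal distance between dowel0 and bore1 below 0.005 m and z of dowel0 in the frame of lower below 0.014 m and angle between dowel0's own z axis and vertical below 0.12 rad and contact force between dowel0 and the fingers below 0.2 N) or (horizontal distance between dowel1 and bore0 below 0.005 m and z of dowel1 in the frame of lower below 0.014 m and angle between dowel1's own z axis and vertical below 0.12 rad and contact force between dowel1 and the fingers below 0.2 N) or (horizontal distance between dowel1 and bore1 below 0.005 m and z of dowel1 in the frame of lower below 0.014 m and angle between dowel1's own z axis and vertical below 0.12 rad and contact force between dowel1 and the fingers below 0.2 N))), for 0.2 s.
2. both dowels are fully down in the bores and released (((horizontal distance between dowel0 and bore0 below 0.005 m and z of each of dowel0, dowel1 in the frame of lower below 0.014 m and angle between each of dowel0, dowel1's own z axis and vertical below 0.12 rad and contact force between each of dowel0, dowel1 and the fingers below 0.2 N and horizontal distance between dowel1 and bore1 below 0.005 m) or (horizontal distance between dowel0 and bore1 below 0.005 m and z of each of dowel0, dowel1 in the frame of lower below 0.014 m and angle between each of dowel0, dowel1's own z axis and vertical below 0.12 rad and contact force between each of dowel0, dowel1 and the fingers below 0.2 N and horizontal distance between dowel1 and bore0 below 0.005 m))), for 0.2 s.
3. the upper half is carried over the row of standing blanks (underside above 105 mm, centre within 100 mm of one of them in plan) (height (world z) of upper above 0.105 m and (horizontal distance between upper and round_blank below 0.1 m or horizontal distance between upper and resin_blank below 0.1 m or horizontal distance between upper and square_blank below 0.1 m)).
At the end, for the whole second after the job is handed in: both dowels fully down in the bores (within 4 mm) and released; the upper half held still by the fingers alone, level (0.07 rad), centred (5 mm) and aligned (0.09 rad, either way round) over the lower half, its underside 2 to 22 mm above the dowel tops, touching neither (((horizontal distance between dowel0 and bore0 below 0.005 m and z of each of dowel0, dowel1 in the frame of lower below 0.014 m and angle between each of dowel0, dowel1's own z axis and vertical below 0.12 rad and contact force between each of dowel0, dowel1 and the fingers below 0.2 N and horizontal distance between dowel1 and bore1 below 0.005 m) or (horizontal distance between dowel0 and bore1 below 0.005 m and z of each of dowel0, dowel1 in the frame of lower below 0.014 m and angle between each of dowel0, dowel1's own z axis and vertical below 0.12 rad and contact force between each of dowel0, dowel1 and the fingers below 0.2 N and horizontal distance between dowel1 and bore0 below 0.005 m)) and horizontal distance between upper and lower below 0.005 m and angle between the x axis of upper and the x axis of lower, either way round below 0.09 rad and angle between upper's own z axis and vertical below 0.07 rad and z of upper in the frame of lower between 0.082 and 0.102 m and contact force between upper and the fingers above 1 N and linear speed of upper below 0.02 m/s and angular speed of upper below 0.15 rad/s and contact force between upper and lower below 0.1 N and contact force between upper and dowel0 below 0.1 N and contact force between upper and dowel1 below 0.1 N); the arm keeps its last pose, push and grip.
It fails at once if the upper half touches the dowels or the lower half (contact force between upper and lower above 1 N or contact force between upper and dowel0 above 1 N or contact force between upper and dowel1 above 1 N).
It fails at once if a standing blank of the row is disturbed (moved more than 20 mm) (distance of any of round_blank, resin_blank, square_blank from where it was at the start of the episode above 0.02 m).
It fails at once if the jar, hammer or chuck is disturbed (moved more than 20 mm) (distance of any of wax_jar, hammer, chuck from where it was at the start of the episode above 0.02 m).
It also fails if it takes over 72 s, if anything falls off the work surface, if the arm or the gripper's body presses on something with over 40 N, if the wrist force passes 120 N, or if a joint passes its speed limit or range.

## Robot

A 6-joint arm with a two-finger parallel gripper is mounted at the origin on the work surface. World frame = base frame: x ahead of the robot, y to its left, z up, the work surface at z = 0. Lengths are in m, angles in rad, forces in N, time in s.
With the tool pointing down it reaches from about 0.375 to 0.925 m from the base axis. Payload 5.7 kg.
Tool frame: the origin (TCP) lies on the mounting face of the last link; the fingertips stand 182 mm ahead of it and the grasp point (between the pads) lies 163 mm ahead of it; z points along the fingers, y is the line along which they close (so a half turn about z gives the same grasp; the last joint's range is limited). The gripper opens to 88 mm and grips with 3 to 60 N. Pads are 20 mm wide; open, the fingers measure 115 mm over their backs; the gripper's body (75 mm by 178 mm) begins 61 mm behind the grasp point.
Start: joints at [-1.356, 0.359, 1.51, -0, 1.272, -0.115], TCP at [0.194, -0.568, 0.405] pointing down, gripper open.
Joint ranges: [-2.97, 2.97], [-1.01, 2.36], [0.21, 2.38], [-0.96, 4.11], [0.2, 2.71], [-2.98, 2.98]. Speed limits (rad/s): [2.39, 2.39, 3.14, 3.14, 3.14, 3.14].

## Interface

Orientations are given as a unit quaternion [w, x, y, z].
In Python, from plant import ctrl gives the robot as it stands.
- The arm moves only by the tool shift_gripper, called after "Request:" in YAML: its name, and indented under it one key for each argument. Schema: {"type":"object","properties":{"plan":{"type":"array","items":{"type":"number"},"minItems":7,"maxItems":35},"clamp_n":{"type":"number"},"only":{"type":"string"},"quiet":{"type":"boolean"},"lines":{"type":"string"}},"required":["plan"],"additionalProperties":false}. plan is one flat list of numbers that holds 1 to 5 rows one after another, with no inner brackets; each row has 7 numbers: the finger opening in m, then dx, dy, dz in m, then a rotation vector rx, ry, rz in rad; each row is the pose to reach, as a shift and turn from the pose commanded when the call began, along the tool's axes at that moment; what a row does not reach only later rows make up. A row lasts 1/8 s, in which the tool goes at most 0.0625 m and 0.188 rad, less where a joint would pass 70% of its speed; a pose out of reach is approached as far as the arm can. The fingers move at their own pace and stop on an object; clamp_n is the grip in N (left out, the last holds). Time passes only in rows, so rows that do not move let the fingers close. The tool returns the time, the measured TCP pose, the force, the opening and the grip force at its end. only (a regular expression) keeps the lines of the reply that match it, lines (a string "A,B") keeps lines A to B, and quiet returns only ok. Input that does not fit is refused with a message, and nothing moves.
- ctrl.state(): the state, without advancing time (a new reading comes with each control period).
- ctrl.get_image(name): name is "scene" or "top"; returns a dict with "img" (384x512x3 uint8, red, green, blue), "camera_matrix" (3x3 intrinsics, pixels), "extrinsics" (4x4, takes a point from camera to world coordinates). Camera axes: x right, y down, z forward; pixel columns grow to the right and rows downward; lengths in m; the calibration is good to about 2 mm. A picture is of the moment at which its call begins. There is no depth.
- ctrl.hand_in(): hands the job in; it is judged then, once.
The state is a dict: "t": time; "joint_positions": joint angles; "joint_velocities": joint speeds; "joint_efforts": joint torques, N m; "position": TCP position; "eef_rot": TCP orientation; "ft_force": force on the tool from outside, world axes, zero at the start; "torque": the same for the moment, N m; "finger_gap": finger opening in m; "gripper_force": force on a finger pad.
Only numpy, scipy, OpenCV 4.12 (cv2) and the standard library are available. Lean on these libraries where they do the work, as an engineer would, in place of code of your own. Each camera call takes 0.05 s, during which the arm holds its last target. There are 200 camera calls.

## Working session

There is one attempt and no reset: what is moved stays moved. The work goes in short steps, Python scripts to look and compute and a tool call to move; the robot and the scene stay as the last step left them, time stands still between calls to the robot, and variables do not carry over. Pictures are saved under pics/ and viewed, at most 10 in all, crops included, and the job is handed in when it is done.

```bash
ls; mkdir -p pics; python3 - <<'E'
from plant import ctrl
import cv2,numpy as np
np.set_printoptions(precision=4,suppress=True)
for n in("scene","top"):
    d=ctrl.get_image(n);cv2.imwrite(f"pics/{n}0.png",d["img"][:,:,::-1]);print(n,d["camera_matrix"],d["extrinsics"])
print(ctrl.state())
E
```

```text
pics
plant.py
scene [[444.7762   0.     255.8273]
 [  0.     444.7762 188.2834]
 [  0.       0.       1.    ]] [[-0.367   0.7955 -0.4821  1.0883]
 [ 0.9301  0.3217 -0.1773  0.2757]
 [ 0.0141 -0.5135 -0.858   0.9966]
 [ 0.      0.      0.      1.    ]]
top [[384.658    0.     254.6896]
 [  0.     384.658  189.5549]
 [  0.       0.       1.    ]] [[ 0.0117 -0.9914  0.13    0.437 ]
 [-0.9997 -0.0091  0.0205  0.0664]
 [-0.0191 -0.1302 -0.9913  1.0452]
 [ 0.      0.      0.      1.    ]]
{'t': 0.1, 'joint_positions': array([-1.3561,  0.3594,  1.5113,  0.    ,  1.2725, -0.1151]), 'joint_velocities': array([ 0.0005, -0.0014, -0.0018,  0.0009,  0.0011,  0.0001]), 'joint_efforts': array([ -0.0002, -51.6355, -27.1406,   0.0676,   0.0276,  -0.    ]), 'position': array([ 0.1942, -0.5674,  0.4039]), 'eef_rot': array([-0.0008,  0.9864,  0.1642, -0.    ]), 'ft_force': array([0.4355, 0.4227, 0.3361]), 'torque': array([-0.0236,  0.0511,  0.03  ]), 'gripper_force': 0.0, 'finger_gap': 0.08774468659099688}
```
View pics/top0.png

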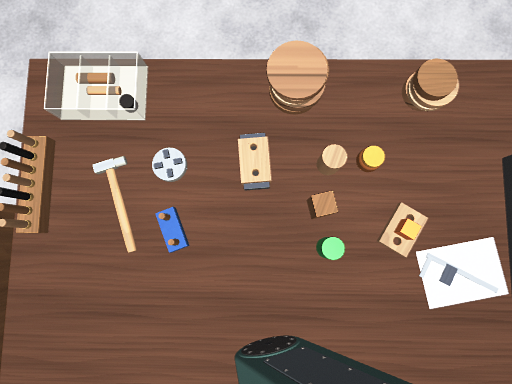

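View pics/scene0.png

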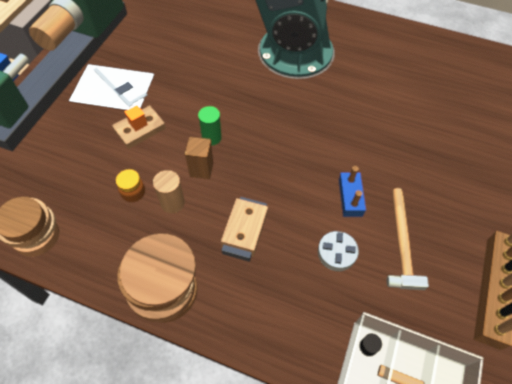

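The top view shows the lower half at about (255,162) with bores near (253,146) and (255,173). The stand is at (171,229) with its two dowels, and the upper half is at (404,230) with the orange block at (411,229). The row stands at (334,156), (324,204) and (333,248). The scene view agrees, with nothing hidden. Next I'll measure by masks in both views.

```bash
cat > h.py <<'E'
import cv2,numpy as np
from plant import ctrl
np.set_printoptions(precision=4,suppress=True)
def ray(d,u,v):
    r=d["extrinsics"][:3,:3]@np.linalg.inv(d["camera_matrix"])@[u,v,1]; return d["extrinsics"][:3,3],r
def onz(d,p,z):
    o,r=ray(d,*p); return (o+r*(z-o[2])/r[2])[:2]
def proj(d,P):
    E=d["extrinsics"]; c=d["camera_matrix"]@(E[:3,:3].T@(np.array(P)-E[:3,3])); return c[:2]/c[2]
def blobs(d,lo,hi,box,amin=8,inv=None):
    "colour blobs (HSV) within box x0,y0,x1,y1 of the picture enlarged 4x; gives area, centroid, minAreaRect"
    x0,y0,x1,y1=box; c=cv2.resize(d["img"][y0:y1,x0:x1],None,fx=4,fy=4,interpolation=cv2.INTER_CUBIC)
    m=cv2.inRange(cv2.cvtColor(c,cv2.COLOR_RGB2HSV),np.array(lo),np.array(hi))
    f=lambda p:(np.array(p)+.5)/4-.5+[x0,y0]
    out=[]
    for k in cv2.findContours(m,cv2.RETR_LIST,cv2.CHAIN_APPROX_NONE)[0]:
        a=cv2.contourArea(k)
        if a<amin*16: continue
        M=cv2.moments(k); r=cv2.minAreaRect(k)
        out.append((a/16,f((M["m10"]/a,M["m01"]/a)),f(cv2.boxPoints(r))))
    return sorted(out,key=lambda b:-b[0])
E
python3 - <<'E'
from h import *
T=ctrl.get_image("top");S=ctrl.get_image("scene")
hsv=lambda d,u,v:cv2.cvtColor(d["img"],cv2.COLOR_RGB2HSV)[v,u]
for n,d,L in(("T",T,[(255,160),(253,146),(255,174),(166,216),(174,243),(172,230),(411,229),(390,235),(397,241),(300,180)]),("S",S,[(248,222),(243,237),(352,190),(355,171),(357,198),(136,117),(150,127),(280,180)])):
    print(n,[tuple(map(int,hsv(d,*p))) for p in L])
c=[cv2.resize(d["img"][y:y+75,x:x+100],(400,300),interpolation=cv2.INTER_CUBIC) for d,x,y in((T,205,125),(T,130,190),(T,360,190),(S,190,190))]
cv2.imwrite("pics/c1.png",np.vstack([np.hstack(c[:2]),np.hstack(c[2:])])[:,:,::-1])
E
```

```text
T [(18, 78, 243), (8, 34, 83), (15, 13, 78), (13, 142, 79), (13, 132, 110), (109, 166, 233), (24, 135, 255), (17, 80, 238), (10, 122, 123), (10, 114, 125)]
S [(19, 92, 242), (15, 128, 149), (109, 177, 223), (14, 142, 129), (13, 151, 93), (17, 191, 252), (17, 97, 233), (11, 134, 118)]
```

View pics/c1.png

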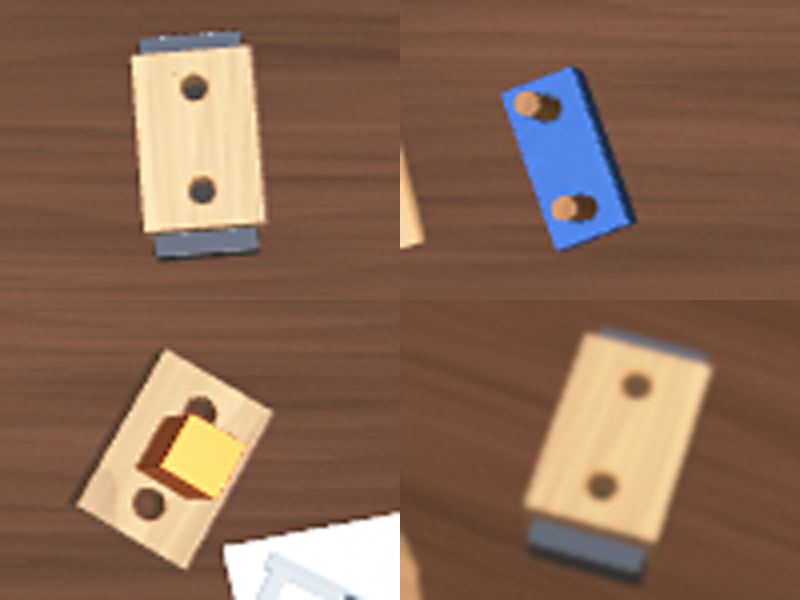

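The crop shows the bores at (253.2,147) and (255.4,172.5) in top, and (249,211.5) and (240.5,236.7) in scene. The dowel tops are at (162,216) and (171.5,242). The block on the upper half overlaps one hole.

```bash
python3 - <<'E'
from h import *
T=ctrl.get_image("top");S=ctrl.get_image("scene")
pale=((12,50,180),(25,130,255)); blue=((100,100,180),(120,255,255)); brown=((5,60,120),(20,200,255)); orng=((15,130,225),(30,255,255)); hole=((0,0,0),(180,255,160))
def show(n,d,m,box,z,amin=8):
    print(n,"z",z)
    for a,c,r in blobs(d,*m,box,amin)[:5]:
        R=np.array([onz(d,p,z) for p in r]); e=R[1]-R[0],R[2]-R[1]; L=[np.hypot(*x) for x in e]; l=e[int(L[1]>L[0])]
        print(f" a {a:.0f} px {c} xy {onz(d,c,z)} rectc {R.mean(0)} size {L[0]:.4f} {L[1]:.4f} long {np.degrees(np.arctan2(l[1],l[0]))%180:.1f}")
show("T lower",T,pale,(205,125,305,200),.04);show("S lower",S,pale,(210,190,285,270),.04)
show("T rack",T,blue,(145,195,200,260),.035);show("S rack",S,blue,(330,160,375,225),.035)
show("T dowel",T,brown,(157,205,182,255),.085,4);show("S dowel",S,brown,(345,160,366,210),.085,4)
show("T upper",T,pale,(370,190,435,265),.024);show("S upper",S,pale,(105,100,170,150),.024)
show("T block",T,orng,(390,210,430,250),.074);show("S block",S,orng,(115,100,155,135),.074)
for n,z,bt in(("round",.105,(318,140,350,172)),("resin",.1,(318,230,348,262)),("square",.105,(305,185,340,220)),("jar",.065,(356,140,390,172))):
    mm={"round":pale,"resin":((50,80,80),(80,255,255)),"square":((5,100,125),(20,200,255)),"jar":((22,130,200),(32,255,255))}[n]
    show("T "+n,T,mm,bt,z,60)
    c=[proj(T,[*onz(T,((bt[0]+bt[2])/2,(bt[1]+bt[3])/2),z),z])]
c=[cv2.resize(d["img"][y:y+60,x:x+80],(400,300),interpolation=cv2.INTER_CUBIC) for d,x,y in((S,320,155),(S,95,90),(T,300,140),(T,300,200))]
cv2.imwrite("pics/c2.png",np.vstack([np.hstack(c[:2]),np.hstack(c[2:])])[:,:,::-1])
E
```

```text
T lower z 0.04
 a 1329 px [254.0202 159.4111] xy [0.6497 0.0899] rectc [0.6504 0.0901] size 0.0829 0.1208 long 5.1
 a 37 px [255.1225 172.2712] xy [0.615  0.0865] rectc [0.6151 0.0865] size 0.0184 0.0185 long 45.1
 a 36 px [253.1046 146.5795] xy [0.6847 0.0928] rectc [0.6846 0.0927] size 0.0182 0.0182 long 44.8
S lower z 0.04
 a 1531 px [244.3156 223.8649] xy [0.6533 0.0889] rectc [0.6507 0.0875] size 0.1263 0.0861 long 7.4
 a 39 px [240.0718 236.1635] xy [0.6869 0.0919] rectc [0.6866 0.0917] size 0.0174 0.0172 long 160.1
 a 34 px [248.6852 211.0888] xy [0.6174 0.0857] rectc [0.6172 0.0854] size 0.0172 0.0171 long 22.2
T rack z 0.035
 a 772 px [170.6609 229.2776] xy [0.4623 0.3066] rectc [0.4629 0.3069] size 0.0510 0.1108 long 22.1
 a 81 px [164.1424 216.1482] xy [0.4965 0.3253] rectc [0.497  0.3255] size 0.0207 0.0341 long 71.4
 a 77 px [173.2619 241.6511] xy [0.4302 0.2985] rectc [0.4303 0.2985] size 0.0207 0.0322 long 90.7
S rack z 0.035
 a 482 px [351.7463 191.2906] xy [0.4656 0.3042] rectc [0.4624 0.3058] size 0.0522 0.1145 long 20.8
T dowel z 0.085
 a 107 px [169.5553 208.1893]
[... 1568 characters left out ...]
block z 0.074
 a 151 px [134.1811 112.6   ] xy [ 0.4723 -0.3037] rectc [ 0.4707 -0.3043] size 0.0454 0.0401 long 148.0
T round z 0.105
 a 466 px [334.2165 155.8562] xy [ 0.6465 -0.1108] rectc [ 0.6466 -0.1105] size 0.0611 0.0615 long 43.9
T resin z 0.1
 a 429 px [332.4456 248.051 ] xy [ 0.4198 -0.104 ] rectc [ 0.4205 -0.1043] size 0.0559 0.0575 long 74.7
T square z 0.105
 a 555 px [325.4246 202.9108] xy [ 0.5289 -0.0876] rectc [ 0.5295 -0.0909] size 0.0710 0.0579 long 103.5
 a 93 px [321.5299 187.8598] xy [ 0.566  -0.0785] rectc [ 0.566  -0.0796] size 0.0120 0.0853 long 90.1
T jar z 0.065
 a 337 px [373.4043 155.7395] xy [ 0.6565 -0.2192] rectc [ 0.6559 -0.2188] size 0.0535 0.0547 long 178.2
```

View pics/c2.png

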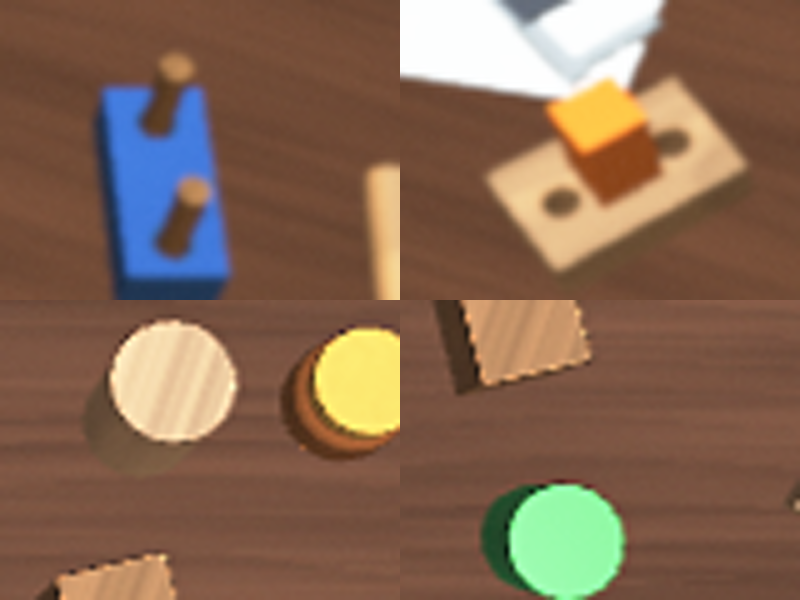

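Both views agree on sizes and spacings: bores 70 mm apart, and angles of 5.1° for the lower half, 21.8° for the stand and -31° for the upper half. The scene view sits about 2 mm in +x and 1 mm in -y from the top view, so I'll use the averages and check later with the held dowel. Next is the move toward the dowels.

```bash
cat > go.py <<'E'
"go.py x y zgrasp yaw_deg : shift and turn in tool axes from the measured pose"
import sys; from h import *; from scipy.spatial.transform import Rotation as R
x,y,z,w=map(float,sys.argv[1:]); s=ctrl.state(); q=s["eef_rot"]; r=R.from_quat([*q[1:],q[0]])
t=R.from_matrix(np.c_[[np.cos(np.radians(w)),np.sin(np.radians(w)),0],[np.sin(np.radians(w)),-np.cos(np.radians(w)),0],[0,0,-1]])
print("grasp pt",s["position"]+r.apply([0,0,.163]),"yaw",np.degrees(np.arctan2(r.as_matrix()[1,0],r.as_matrix()[0,0])),"gap",s["finger_gap"],"t",s["t"])
print("shift",r.inv().apply(np.array([x,y,z+.163])-s["position"]),"rotvec",(r.inv()*t).as_rotvec())
E
python3 go.py .40 -.36 .24 45
```

```text
grasp pt [ 0.1943 -0.5674  0.2413] yaw 18.894785103597837 gap 0.087702932074193 t 0.3
shift [ 0.2619 -0.1297  0.0015] rotvec [-0.0006 -0.0002 -0.4556]
```

Request:
shift_gripper:
  plan: [0.04, 0.26, -0.13, 0, 0, 0, -0.45, 0.04, 0.26, -0.13, 0, 0, 0, -0.45, 0.04, 0.26, -0.13, 0, 0, 0, -0.45, 0.04, 0.26, -0.13, 0, 0, 0, -0.45, 0.04, 0.26, -0.13, 0, 0, 0, -0.45]

```text
t: 0.92
position: [0.3996, -0.3583, 0.4048]
eef_rot: [-0.0, 0.925, 0.381, 0.0]
ft_force: [-0.6, 0.3, 0.5]
finger_gap: 0.0419
gripper_force: 0.0
```

```bash
python3 go.py .50 -.07 .24 80
```

```text
grasp pt [ 0.3997 -0.3582  0.2418] yaw 44.763713886113266 gap 0.04187009686657956 t 0.925
shift [ 0.2743 -0.134   0.0019] rotvec [ 0.0001 -0.0005 -0.615 ]
```

Request:
shift_gripper:
  plan: [0.04, 0.275, -0.135, 0, 0, 0, -0.61, 0.04, 0.275, -0.135, 0, 0, 0, -0.61, 0.04, 0.275, -0.135, 0, 0, 0, -0.61, 0.04, 0.275, -0.135, 0, 0, 0, -0.61, 0.04, 0.275, -0.135, 0, 0, 0, -0.61]

```text
t: 1.55
position: [0.4992, -0.069, 0.4049]
eef_rot: [0.0, 0.768, 0.641, 0.0]
ft_force: [0.5, -0.2, -0.5]
finger_gap: 0.0402
gripper_force: 0.0
```

```bash
python3 go.py .4316 .2927 .20 111.8
```

```text
grasp pt [ 0.4993 -0.069   0.2419] yaw 79.68154000321235 gap 0.04016138129935223 t 1.55
shift [ 0.3437 -0.1313  0.0418] rotvec [ 0.0006  0.0001 -0.5606]
```

Request:
shift_gripper:
  plan: [0.04, 0.344, -0.131, 0.02, 0, 0, -0.56, 0.04, 0.344, -0.131, 0.02, 0, 0, -0.56, 0.04, 0.344, -0.131, 0.02, 0, 0, -0.56, 0.04, 0.344, -0.131, 0.02, 0, 0, -0.56, 0.04, 0.344, -0.131, 0.02, 0, 0, -0.56]

```text
t: 2.17
position: [0.4414, 0.2377, 0.3879]
eef_rot: [0.0, 0.561, 0.828, 0.0]
ft_force: [0.3, -0.6, 0.6]
finger_gap: 0.0399
gripper_force: 0.0
```

```bash
python3 go.py .4316 .2927 .13 111.8
```

```text
grasp pt [0.4416 0.2377 0.2249] yaw 111.71574490764405 gap 0.039930740164107394 t 2.175
shift [0.0548 0.0111 0.0949] rotvec [ 0.0009  0.0001 -0.0015]
```

Request:
shift_gripper:
  plan: [0.04, 0.055, 0.011, 0.06, 0, 0, 0, 0.04, 0.055, 0.011, 0.09, 0, 0, 0, 0.04, 0.055, 0.011, 0.09, 0, 0, 0, 0.04, 0.055, 0.011, 0.09, 0, 0, 0]

```text
t: 2.68
position: [0.4325, 0.2906, 0.2988]
eef_rot: [0.0, 0.561, 0.828, 0.0]
ft_force: [-0.2, 0.1, 0.4]
finger_gap: 0.0399
gripper_force: 0.0
```

```bash
python3 go.py .4316 .2927 .070 111.8; python3 - <<'E'
from h import *
T=ctrl.get_image("top");S=ctrl.get_image("scene")
c=[cv2.resize(d["img"][y:y+75,x:x+100],(400,300),interpolation=cv2.INTER_CUBIC) for d,x,y in((T,120,195),(S,310,130))]
cv2.imwrite("pics/c3.png",np.hstack(c)[:,:,::-1])
E
```

```text
grasp pt [0.4327 0.2907 0.1358] yaw 111.70356624534945 gap 0.03993072046030911 t 2.675
shift [ 0.0023 -0.0002  0.0658] rotvec [ 0.0009  0.0001 -0.0017]
```

View pics/c3.png

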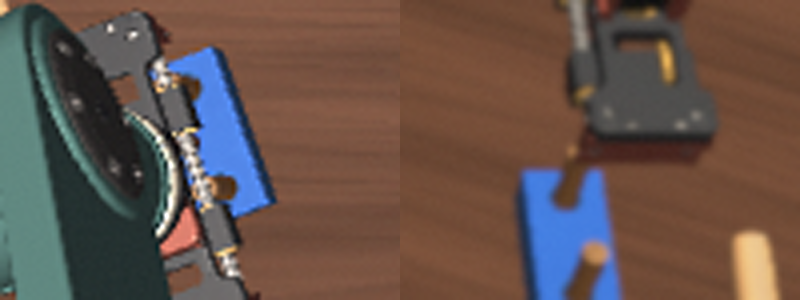

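The gripper sits over the nearer dowel in both views. I'll descend, settle, then close.

Request:
shift_gripper:
  plan: [0.04, 0.002, 0, 0.02, 0, 0, 0, 0.04, 0.002, 0, 0.04, 0, 0, 0, 0.04, 0.002, 0, 0.055, 0, 0, 0, 0.04, 0.002, 0, 0.066, 0, 0, 0, 0.04, 0.002, 0, 0.066, 0, 0, 0]

```text
t: 3.4
position: [0.4312, 0.2925, 0.2314]
eef_rot: [-0.0, 0.561, 0.828, -0.0]
ft_force: [-0.9, 0.2, -0.3]
finger_gap: 0.0399
gripper_force: 0.0
```

Request:
shift_gripper:
  plan: [0, 0, 0, 0, 0, 0, 0, 0, 0, 0, 0, 0, 0, 0, 0, 0, 0, 0, 0, 0, 0, 0, 0, 0, 0, 0, 0, 0, 0, 0, 0, 0, 0, 0, 0]
  clamp_n: 15

```text
t: 4.03
position: [0.4313, 0.2929, 0.2321]
eef_rot: [0.0, 0.561, 0.828, 0.0]
ft_force: [-1.0, 0.0, 3.9]
finger_gap: 0.0158
gripper_force: 15.0
```

```bash
python3 go.py .4316 .2927 .070 111.8
```

```text
grasp pt [0.4314 0.293  0.0691] yaw 111.71707556017301 gap 0.015772246896273677 t 4.025
shift [-0.0003  0.0002 -0.0009] rotvec [ 0.0007 -0.0002 -0.0014]
```

Request:
shift_gripper:
  plan: [0, 0, 0, -0.03, 0, 0, 0, 0, 0, 0, -0.06, 0, 0, 0, 0, 0, 0, -0.10, 0, 0, 0, 0, 0, 0, -0.10, 0, 0, 0, 0, 0, 0, -0.10, 0, 0, 0]

```text
t: 4.65
position: [0.4308, 0.2926, 0.3312]
eef_rot: [-0.0, 0.561, 0.828, -0.0]
ft_force: [-0.0, 0.4, -0.9]
finger_gap: 0.0154
gripper_force: 15.0
```

```bash
python3 go.py .6162 .0861 .17 95.1
```

```text
grasp pt [0.4307 0.2925 0.1682] yaw 111.71325539258153 gap 0.015384134073885317 t 4.65
shift [-0.2604  0.0959 -0.0019] rotvec [-0.0007  0.0001  0.29  ]
```

Request:
shift_gripper:
  plan: [0, -0.26, 0.096, 0, 0, 0, 0.29, 0, -0.26, 0.096, 0, 0, 0, 0.29, 0, -0.26, 0.096, 0, 0, 0, 0.29, 0, -0.26, 0.096, 0, 0, 0, 0.29, 0, -0.26, 0.096, 0, 0, 0, 0.29]

```text
t: 5.28
position: [0.618, 0.084, 0.3297]
eef_rot: [-0.001, 0.676, 0.737, -0.001]
ft_force: [0.4, -0.3, -0.3]
finger_gap: 0.0153
gripper_force: 15.0
```

Request:
shift_gripper:
  plan: [0, 0, 0, 0, 0, 0, 0, 0, 0, 0, 0, 0, 0, 0]

```text
t: 5.52
position: [0.6152, 0.0878, 0.3306]
eef_rot: [-0.001, 0.675, 0.738, -0.001]
ft_force: [0.2, -0.3, -1.3]
finger_gap: 0.0156
gripper_force: 15.0
```

```bash
python3 go.py .6162 .0861 .12 95.1; python3 - <<'E'
from h import *
T=ctrl.get_image("top");S=ctrl.get_image("scene")
c=[cv2.resize(d["img"][y:y+75,x:x+100],(400,300),interpolation=cv2.INTER_CUBIC) for d,x,y in((T,205,125),(S,200,165))]
cv2.imwrite("pics/c4.png",np.hstack(c)[:,:,::-1])
E
```

```text
grasp pt [0.6147 0.0879 0.1676] yaw 95.12785825795697 gap 0.015576392181995307 t 5.525
shift [-0.0018  0.001   0.0476] rotvec [-0.003  -0.001   0.0005]
```

View pics/c4.png

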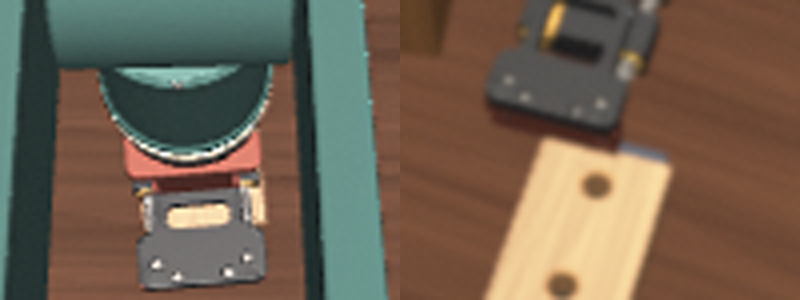

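The fingers hide the dowel in both views; the scene view shows only bore0 at (249,211) and a finger back. I'll turn the gripper a quarter so the scene camera sees the dowel between the fingers.

Request:
shift_gripper:
  plan: [0, 0, 0, 0, 0, 0, 0.79, 0, 0, 0, 0, 0, 0, 0.79, 0, 0, 0, 0, 0, 0, 0.79, 0, 0, 0, 0, 0, 0, 0.79, 0, 0, 0, 0, 0, 0, 0.79]

```text
t: 6.25
position: [0.6156, 0.0882, 0.3319]
eef_rot: [-0.0, 0.907, 0.421, -0.0]
ft_force: [-0.9, -0.3, -1.3]
finger_gap: 0.0156
gripper_force: 15.0
```

Request:
shift_gripper:
  plan: [0, 0, 0, 0, 0, 0, 0.78, 0, 0, 0, 0, 0, 0, 0.78, 0, 0, 0, 0, 0, 0, 0.78, 0, 0, 0, 0, 0, 0, 0.78, 0, 0, 0, 0, 0, 0, 0.78]

```text
t: 6.88
position: [0.6157, 0.088, 0.3319]
eef_rot: [-0.0, 0.999, 0.046, -0.0]
ft_force: [-0.5, -1.0, -0.9]
finger_gap: 0.0159
gripper_force: 15.0
```

```bash
python3 go.py .6162 .0861 .12 5.1; python3 - <<'E'
from h import *
T=ctrl.get_image("top");S=ctrl.get_image("scene")
c=[cv2.resize(d["img"][y:y+75,x:x+100],(400,300),interpolation=cv2.INTER_CUBIC) for d,x,y in((T,205,125),(S,200,165))]
cv2.imwrite("pics/c5.png",np.hstack(c)[:,:,::-1])
for z in(.114,.149,.168): print(proj(S,[.6147,.0879,z]))
E
```

```text
grasp pt [0.6157 0.088  0.1689] yaw 5.251937676076617 gap 0.01592628891302937 t 6.875
shift [0.0003 0.0019 0.0489] rotvec [-0.0003  0.0003  0.0027]
[250.0466 195.2782]
[250.0924 187.4071]
[250.1184 182.9306]
```

View pics/c5.png

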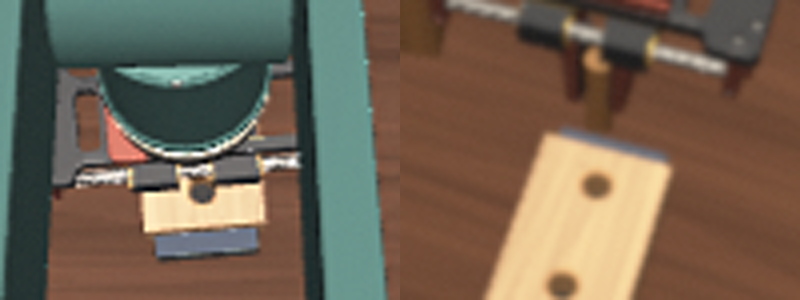

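In the scene view the dowel is vertical with its foot near (249.5,198). The projection of the arm's own pose predicts a foot centre of (250,195.3), and the front rim adds 3 px, so the two agree. I'll lower to about 15 mm above the bore and measure the dowel against the pale wood.

```bash
python3 go.py .6165 .0859 .107 5.1
```

```text
grasp pt [0.616  0.0876 0.1689] yaw 5.365488977039348 gap 0.015552112096664026 t 6.975
shift [0.0003 0.0017 0.0619] rotvec [-0.0002  0.0001  0.0046]
```

Request:
shift_gripper:
  plan: [0, 0.001, 0.002, 0.03, 0, 0, 0, 0, 0.001, 0.002, 0.062, 0, 0, 0, 0, 0.001, 0.002, 0.062, 0, 0, 0, 0, 0.001, 0.002, 0.062, 0, 0, 0]

```text
t: 7.48
position: [0.6181, 0.085, 0.2706]
eef_rot: [-0.0, 0.999, 0.046, 0.0]
ft_force: [0.2, -1.1, -0.0]
finger_gap: 0.0157
gripper_force: 15.0
```

```bash
python3 go.py .6165 .0859 .107 5.1; python3 - <<'E'
from h import *
S=ctrl.get_image("scene");s=ctrl.state();g=s["position"]
f=g[2]-.163-.054; print("foot",g[:2],f,"pred foot px",proj(S,[*g[:2],f]),"pred 15mm up",proj(S,[*g[:2],f+.015]),"bore avg px",proj(S,[.6162,.0861,.04]))
print(s["ft_force"])
c=cv2.resize(S["img"][190:228,230:275],None,fx=12,fy=12,interpolation=cv2.INTER_CUBIC)
cv2.imwrite("pics/c6.png",c[:,:,::-1])
for v in range(196,216): print(v,S["img"][v,240:262,2])
E
```

```text
grasp pt [0.6182 0.0851 0.1076] yaw 5.229507504226821 gap 0.01567666609219858 t 7.475
shift [-0.0015 -0.001   0.0006] rotvec [-0.0001 -0.0009  0.0023]
foot [0.6184 0.085 ] 0.0540987979810574 pred foot px [248.2985 208.5843] pred 15mm up [248.2956 205.588 ] bore avg px [249.0415 210.7428]
[0.5272 0.025  0.1147]
196 [34 30 28 27 32 56 73 77 64 47 35 28 29 30 31 30 29 30 34 45 58 71]
197 [39 32 30 21 29 42 53 60 58 51 41 30 30 27 28 29 31 32 33 41 49 56]
198 [53 36 28 27 25 32 39 41 44 40 37 33 30 29 31 31 34 36 39 44 52 56]
199 [74 41 28 28 24 30 35 38 38 38 33 29 32 31 30 32 43 49 51 54 53 54]
200 [84 45 32 28 27 33 37 39 36 36 31 31 32 31 31 43 62 71 66 61 61 56]
201 [86 45 28 28 36 38 37 38 39 35 31 30 31 30 38 66 91 99 93 86 80 73]
202 [ 89  50  37  42  55  49  39  37  36  35  32  31  31  31  5
[... 566 characters left out ...]
7 151 155 156 154
 151 151 154 154]
209 [156 154 152 151 138 100  58  38  37  37  43  70 106 136 151 156 155 154
 150 152 154 156]
210 [153 150 151 151 136 101  61  41  39  39  45  63  95 129 149 157 154 150
 151 152 155 155]
211 [152 151 153 151 136 103  68  49  46  48  53  63  89 128 150 155 155 151
 149 155 154 156]
212 [151 152 153 152 140 112  77  61  54  58  60  67  96 132 152 155 153 151
 153 154 155 157]
213 [152 153 155 152 145 124  98  78  69  67  75  93 118 143 155 156 152 151
 154 154 154 158]
214 [152 155 155 151 149 142 126 112 102  99 109 125 142 154 156 154 151 153
 154 155 153 157]
215 [153 155 153 151 151 151 146 139 137 139 141 148 152 155 156 154 152 152
 154 153 153 158]
```

View pics/c6.png

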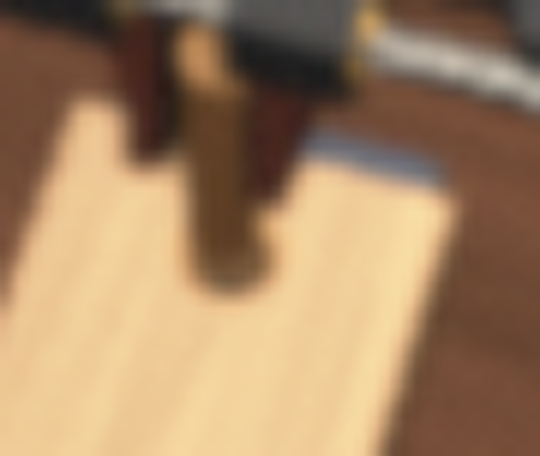

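The dowel edges at rows 207–209 put its axis at u = 248.3, which is exactly what the arm pose predicts. So the scene calibration matches the arm, and bore0 is at about (0.617, 0.0857). Lowering in stages while watching force.

Request:
shift_gripper:
  plan: [0, -0.0012, -0.0007, 0, 0, 0, 0, 0, -0.0012, -0.0007, 0.01, 0, 0, 0, 0, -0.0012, -0.0007, 0.02, 0, 0, 0, 0, -0.0012, -0.0007, 0.025, 0, 0, 0, 0, -0.0012, -0.0007, 0.025, 0, 0, 0]

```text
t: 8.15
position: [0.6162, 0.0854, 0.2439]
eef_rot: [-0.0, 0.999, 0.045, -0.001]
ft_force: [-0.0, -0.3, 0.4]
finger_gap: 0.0157
gripper_force: 15.0
```

```bash
python3 go.py .617 .0857 .065 5.1
```

```text
grasp pt [0.6159 0.0854 0.0809] yaw 5.144059685321106 gap 0.015684335540656957 t 8.15
shift [ 0.0009 -0.0002  0.0159] rotvec [-0.0002  0.0016  0.0008]
```

Request:
shift_gripper:
  plan: [0, 0, 0, 0.007, 0, 0, 0, 0, 0, 0, 0.013, 0, 0, 0, 0, 0, 0, 0.0145, 0, 0, 0, 0, 0, 0, 0.0145, 0, 0, 0]

```text
t: 8.65
position: [0.6165, 0.0854, 0.2301]
eef_rot: [-0.0, 0.999, 0.045, -0.0]
ft_force: [-0.2, -0.5, -0.2]
finger_gap: 0.0155
gripper_force: 15.0
```

Request:
shift_gripper:
  plan: [0.04, 0, 0, 0, 0, 0, 0, 0.04, 0, 0, 0, 0, 0, 0, 0.04, 0, 0, 0, 0, 0, 0, 0.04, 0, 0, 0, 0, 0, 0]

```text
t: 9.15
position: [0.6165, 0.0854, 0.2303]
eef_rot: [-0.0, 0.999, 0.045, 0.0]
ft_force: [0.2, 0.8, 1.0]
finger_gap: 0.0397
gripper_force: 0.0
```

Request:
shift_gripper:
  plan: [0.04, 0, 0, -0.02, 0, 0, 0, 0.04, 0, 0, -0.05, 0, 0, 0, 0.04, 0, 0, -0.09, 0, 0, 0, 0.04, 0, 0, -0.09, 0, 0, 0]

```text
t: 9.65
position: [0.6179, 0.0855, 0.3236]
eef_rot: [0.0, 0.999, 0.045, 0.003]
ft_force: [0.3, -0.2, -0.4]
finger_gap: 0.0398
gripper_force: 0.0
```

```bash
python3 go.py .4963 .3187 .16 21.8;python3 - <<'E'
from h import *
S=ctrl.get_image("scene")
p=((5,60,60),(20,200,200))
for v in range(186,216,2): print(v,S["img"][v,238:262,2])
print("pred top centre",proj(S,[.617,.0857,.08]),"if 15 higher",proj(S,[.617,.0857,.095]))
E
```

```text
grasp pt [0.619  0.0855 0.1606] yaw 5.147504354290198 gap 0.03982973390283263 t 9.65
shift [-0.1002 -0.2432 -0.0001] rotvec [ 0.0013 -0.0066 -0.2906]
186 [25 29 39 49 54 55 54 53 55 55 54 53 54 52 53 52 50 46 37 32 31 29 32 30]
188 [26 35 45 53 52 53 54 55 54 54 54 55 56 54 55 53 52 47 38 32 32 31 30 31]
190 [33 46 56 58 57 57 55 56 53 55 54 54 55 55 55 56 54 48 39 32 31 33 30 36]
192 [51 52 53 53 57 55 56 58 57 58 58 57 57 57 55 54 55 49 39 30 31 31 35 45]
194 [55 54 54 53 54 54 53 54 54 54 55 56 58 57 58 57 57 49 39 31 31 33 42 52]
196 [55 61 71 76 74 68 63 61 57 55 55 55 54 55 55 56 53 50 42 34 35 41 51 54]
198 [ 95 101 115 123 122 122 117 111  98  90  87
[... 247 characters left out ...]
 117 111 103]
204 [152 152 155 157 159 155 146 121  98  91  91  89  84  98 132 147 149 150
 152 149 146 140 137 134]
206 [151 154 155 157 155 152 143 110  71  58  57  54  52  78 124 148 153 155
 158 157 157 152 153 156]
208 [154 157 157 155 154 153 142 108  64  40  37  33  39  68 115 144 155 158
 158 156 152 155 155 156]
210 [156 158 156 153 155 154 138 101  63  39  39  39  36  52  91 129 151 158
 156 154 152 154 157 157]
212 [158 156 152 154 156 154 141 109  71  47  39  37  40  56  93 134 153 158
 154 151 154 154 157 158]
214 [156 153 154 158 156 154 151 143 127 108  98  97 106 122 143 155 158 156
 152 153 156 156 156 159]
pred top centre [248.7732 202.9788] if 15 higher [248.7761 199.85  ]
```

Dowel one is down: its top face is centred at about (248.6,202.4), against a predicted (248.8,203.0) for fully seated. Now the second dowel.

Request:
shift_gripper:
  plan: [0.04, -0.1, -0.243, 0, 0, 0, -0.29, 0.04, -0.1, -0.243, 0, 0, 0, -0.29, 0.04, -0.1, -0.243, 0, 0, 0, -0.29, 0.04, -0.1, -0.243, 0, 0, 0, -0.29, 0.04, -0.1, -0.243, 0.01, 0, 0, -0.29]

```text
t: 10.32
position: [0.4928, 0.3212, 0.3092]
eef_rot: [-0.0, 0.982, 0.191, -0.001]
ft_force: [-0.1, -0.7, -0.3]
finger_gap: 0.0401
gripper_force: 0.0
```

Request:
shift_gripper:
  plan: [0.04, 0, 0, 0, 0, 0, 0, 0.04, 0, 0, 0, 0, 0, 0]

```text
t: 10.58
position: [0.4957, 0.3172, 0.3096]
eef_rot: [0.0, 0.982, 0.188, -0.001]
ft_force: [-0.8, -0.5, 0.4]
finger_gap: 0.0399
gripper_force: 0.0
```

```bash
python3 go.py .4970 .3187 .070 21.8
```

```text
grasp pt [0.4956 0.3171 0.1466] yaw 21.698598068191853 gap 0.03991784752826835 t 10.575
shift [ 0.0018 -0.0009  0.0766] rotvec [ 0.0006  0.0012 -0.0018]
```

Request:
shift_gripper:
  plan: [0.04, 0.0018, -0.001, 0.03, 0, 0, 0, 0.04, 0.0018, -0.001, 0.05, 0, 0, 0, 0.04, 0.0018, -0.001, 0.065, 0, 0, 0, 0.04, 0.0018, -0.001, 0.077, 0, 0, 0, 0.04, 0.0018, -0.001, 0.077, 0, 0, 0]

```text
t: 11.2
position: [0.4964, 0.3196, 0.2325]
eef_rot: [0.0, 0.982, 0.188, -0.001]
ft_force: [-0.0, 0.7, -0.5]
finger_gap: 0.0399
gripper_force: 0.0
```

Request:
shift_gripper:
  plan: [0, 0, 0, 0, 0, 0, 0, 0, 0, 0, 0, 0, 0, 0, 0, 0, 0, 0, 0, 0, 0, 0, 0, 0, 0, 0, 0, 0, 0, 0, 0, 0, 0, 0, 0]
  clamp_n: 15

```text
t: 11.82
position: [0.4966, 0.3203, 0.2338]
eef_rot: [-0.0, 0.982, 0.189, 0.0]
ft_force: [0.3, -0.5, 3.9]
finger_gap: 0.0159
gripper_force: 15.0
```

```bash
python3 go.py .4970 .3187 .070 21.8
```

```text
grasp pt [0.4968 0.3204 0.0708] yaw 21.76486130251476 gap 0.015861421659387837 t 11.825
shift [-0.0002  0.0016  0.0008] rotvec [-0.0003 -0.001  -0.0006]
```

Request:
shift_gripper:
  plan: [0, 0, 0, -0.03, 0, 0, 0, 0, 0, 0, -0.06, 0, 0, 0, 0, 0, 0, -0.10, 0, 0, 0, 0, 0, 0, -0.10, 0, 0, 0, 0, 0, 0, -0.10, 0, 0, 0]

```text
t: 12.45
position: [0.496, 0.3199, 0.3326]
eef_rot: [0.0, 0.982, 0.189, -0.0]
ft_force: [-0.2, -0.9, -0.6]
finger_gap: 0.0155
gripper_force: 15.0
```

```bash
python3 go.py .6865 .0920 .17 5.1
```

```text
grasp pt [0.4958 0.3198 0.1696] yaw 21.761372278410946 gap 0.015511186786961872 t 12.45
shift [ 0.0925  0.2823 -0.0005] rotvec [0.0001 0.0009 0.2908]
```

Request:
shift_gripper:
  plan: [0, 0.0925, 0.282, 0, 0, 0, 0.29, 0, 0.0925, 0.282, 0, 0, 0, 0.29, 0, 0.0925, 0.282, 0, 0, 0, 0.29, 0, 0.0925, 0.282, 0, 0, 0, 0.29, 0, 0.0925, 0.282, 0, 0, 0, 0.29]

```text
t: 13.08
position: [0.6877, 0.09, 0.3308]
eef_rot: [0.0, 0.999, 0.044, -0.002]
ft_force: [0.5, 0.4, -0.5]
finger_gap: 0.0155
gripper_force: 15.0
```

Request:
shift_gripper:
  plan: [0, 0, 0, 0, 0, 0, 0, 0, 0, 0, 0.03, 0, 0, 0, 0, 0, 0, 0.057, 0, 0, 0, 0, 0, 0, 0.057, 0, 0, 0, 0, 0, 0, 0.057, 0, 0, 0]

```text
t: 13.7
position: [0.6865, 0.0932, 0.2763]
eef_rot: [-0.0, 0.999, 0.045, -0.0]
ft_force: [0.3, 0.1, -0.7]
finger_gap: 0.0157
gripper_force: 15.0
```

```bash
python3 go.py .6867 .0920 .11 5.1; python3 - <<'E'
from h import *
S=ctrl.get_image("scene");s=ctrl.state();g=s["position"]
f=g[2]-.163-.0558; print("foot",g[:2],f,"pred foot px",proj(S,[*g[:2],f]))
print(s["ft_force"])
for v in range(214,244): print(v,S["img"][v,230:252,2])
E
```

```text
grasp pt [0.6864 0.0932 0.1133] yaw 5.187022766915961 gap 0.0156899396047048 t 13.7
shift [0.0001 0.0012 0.0033] rotvec [-0.0003  0.0007  0.0015]
foot [0.687  0.0931] 0.058208166208676845 pred foot px [240.4026 233.0688]
[0.4658 0.2871 0.1854]
214 [ 83 101 130 142 138 127 112 112 131 136 116  98  85  83  81  77  72  66
  58  53  48  44]
215 [ 80 110 140 155 161 159 156 152 148 133 106  92  86  86  87  87  85  83
  81  77  70  61]
216 [ 69  89 109 122 133 144 160 162 159 139 108  90  88  87  86  86  86  86
  87  85  84  79]
217 [ 49  57  66  80  98 105 112 117 128 119  99  88  85  86  88  88  86  88
  89  87  86  84]
218 [38 36 34 45 55 57 62 74 83 82 79 79 83 85 84 85 86 87 87 88 87 87]
219 [ 47  35  34  30  30  29  52  67  70  60  56  59  67  72  76  79  83  85
  88  87  89 101]
220 [ 77  51  31  3
[... 1560 characters left out ...]
9 103 138 152 153
 153 151 150 152]
237 [155 155 153 153 148 137 114  82  61  56  57  58  60  77 109 141 153 153
 152 151 150 151]
238 [155 155 153 151 147 146 131 101  73  63  64  65  77  99 128 147 152 151
 150 150 151 151]
239 [156 153 152 150 148 150 146 126 104  91  87  90 105 128 144 151 153 152
 150 150 150 151]
240 [155 152 151 150 151 153 153 147 138 128 123 127 136 145 151 153 152 151
 150 150 151 151]
241 [153 150 150 149 152 154 157 155 153 151 150 149 150 150 152 153 152 149
 148 149 149 150]
242 [146 147 148 149 152 157 156 157 154 156 155 154 152 153 153 151 150 150
 150 149 150 153]
243 [125 132 137 142 148 152 154 156 155 156 156 153 152 153 151 150 150 148
 149 150 150 154]
```

The dowel axis measures u = 240.3, and the bore is at 240.07. The first dowel's seat plus 70 mm at 5.1° puts bore1 at about (0.686, 0.0917), so I'll shift slightly and lower in stages.

Request:
shift_gripper:
  plan: [0, 0.0005, 0.0009, 0, 0, 0, 0, 0, 0.0005, 0.0009, 0.01, 0, 0, 0, 0, 0.0005, 0.0009, 0.02, 0, 0, 0, 0, 0.0005, 0.0009, 0.028, 0, 0, 0, 0, 0.0005, 0.0009, 0.028, 0, 0, 0]

```text
t: 14.38
position: [0.6869, 0.0916, 0.2469]
eef_rot: [-0.0, 0.999, 0.045, -0.001]
ft_force: [-0.4, 0.7, 0.2]
finger_gap: 0.0156
gripper_force: 15.0
```

```bash
python3 go.py .6862 .092 .0668 5.1
```

```text
grasp pt [0.6866 0.0916 0.0839] yaw 5.139673084298347 gap 0.015622816031081921 t 14.375
shift [-0.0007 -0.0005  0.0171] rotvec [-0.0003  0.0022  0.0007]
```

Request:
shift_gripper:
  plan: [0, 0, 0, 0.007, 0, 0, 0, 0, 0, 0, 0.014, 0, 0, 0, 0, 0, 0, 0.0155, 0, 0, 0, 0, 0, 0, 0.0155, 0, 0, 0]

```text
t: 14.88
position: [0.6874, 0.0916, 0.2326]
eef_rot: [-0.0, 0.999, 0.045, -0.0]
ft_force: [-0.7, -0.0, -0.2]
finger_gap: 0.0155
gripper_force: 15.0
```

Request:
shift_gripper:
  plan: [0.04, 0, 0, 0, 0, 0, 0, 0.04, 0, 0, 0, 0, 0, 0, 0.04, 0, 0, 0, 0, 0, 0, 0.04, 0, 0, 0, 0, 0, 0]

```text
t: 15.38
position: [0.6875, 0.0916, 0.2328]
eef_rot: [-0.0, 0.999, 0.045, 0.0]
ft_force: [0.6, -0.2, 0.5]
finger_gap: 0.04
gripper_force: 0.0
```

Request:
shift_gripper:
  plan: [0.04, 0, 0, -0.02, 0, 0, 0, 0.04, 0, 0, -0.05, 0, 0, 0, 0.04, 0, 0, -0.10, 0, 0, 0, 0.085, 0, 0, -0.15, 0, 0, 0, 0.085, 0, 0, -0.15, 0, 0, 0]

```text
t: 16.0
position: [0.6891, 0.0917, 0.3898]
eef_rot: [0.0, 0.999, 0.045, 0.006]
ft_force: [0.1, 1.0, -0.0]
finger_gap: 0.0567
gripper_force: 0.0
```

```bash
python3 go.py .47 -.304 .235 59
```

```text
grasp pt [0.6909 0.0918 0.2268] yaw 5.149520038291123 gap 0.05666402296048502 t 16.0
shift [-0.2536  0.3745 -0.0108] rotvec [ 0.0058 -0.0103 -0.9399]
```

Request:
shift_gripper:
  plan: [0.085, -0.25, 0.37, -0.01, 0, 0, -0.94, 0.085, -0.25, 0.37, -0.01, 0, 0, -0.94, 0.085, -0.25, 0.37, -0.01, 0, 0, -0.94, 0.085, -0.25, 0.37, -0.01, 0, 0, -0.94, 0.085, -0.25, 0.37, -0.01, 0, 0, -0.94]

```text
t: 16.62
position: [0.5404, -0.1743, 0.3895]
eef_rot: [-0.0, 0.877, 0.48, -0.0]
ft_force: [0.8, 0.4, 0.1]
finger_gap: 0.0849
gripper_force: 0.0
```

```bash
python3 go.py .471 -.304 .235 59; python3 - <<'E'
from h import *
pale=((12,50,180),(25,130,255))
T=ctrl.get_image("top");S=ctrl.get_image("scene")
print("pred tops S",proj(S,[.6165,.0854,.08]),proj(S,[.6868,.0917,.08]),"T",proj(T,[.6165,.0854,.08]),proj(T,[.6868,.0917,.08]))
c=[cv2.resize(d["img"][y:y+60,x:x+80],(400,300),interpolation=cv2.INTER_CUBIC) for d,x,y in((T,215,130),(S,205,190),(T,365,200),(S,95,90))]
cv2.imwrite("pics/c7.png",np.vstack([np.hstack(c[:2]),np.hstack(c[2:])])[:,:,::-1])
E
```

```text
grasp pt [ 0.5404 -0.1742  0.2265] yaw 57.366061101679115 gap 0.08485259184108898 t 16.625
shift [-0.1467  0.0115 -0.0085] rotvec [-0.0004  0.0001 -0.0285]
pred tops S [248.7346 202.7648] [239.7296 228.7212] T [255.2966 168.9605] [253.1629 142.0433]
```

View pics/c7.png

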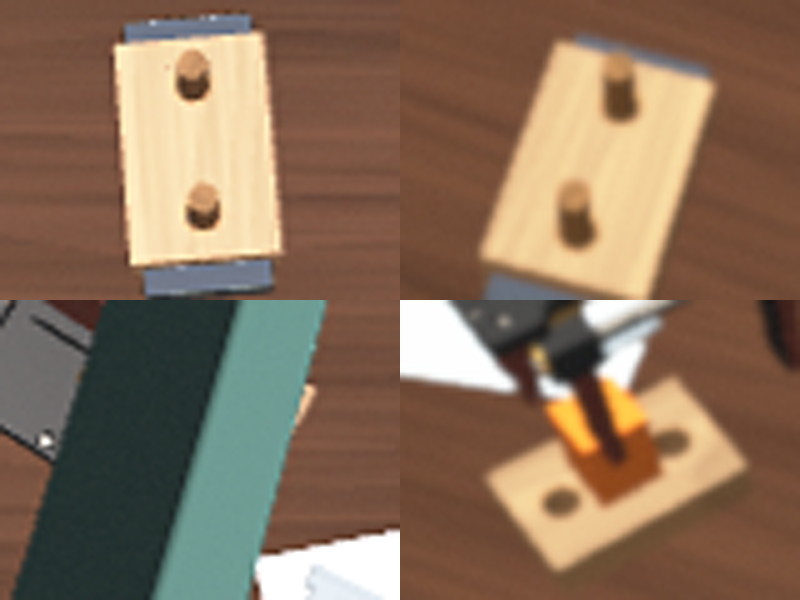

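Top-left and top-right crops show both dowels upright and equally deep, with tops at (253.6,143) and (255.6,169.2) in top, as predicted. The upper half is undisturbed. In the scene-calibrated frame its centre is (0.4715,-0.3045), with grasp yaw 58.8°.

Request:
shift_gripper:
  plan: [0.085, -0.145, 0.012, 0, 0, 0, -0.025, 0.085, -0.145, 0.012, 0, 0, 0, -0.025, 0.085, -0.145, 0.012, 0.02, 0, 0, -0.025, 0.085, -0.145, 0.012, 0.06, 0, 0, -0.025, 0.085, -0.145, 0.012, 0.08, 0, 0, -0.025]

```text
t: 17.35
position: [0.4724, -0.3004, 0.3075]
eef_rot: [-0.002, 0.873, 0.487, -0.0]
ft_force: [-0.4, 0.3, 0.1]
finger_gap: 0.0849
gripper_force: 0.0
```

Request:
shift_gripper:
  plan: [0.085, 0, 0, 0, 0, 0, 0, 0.085, 0, 0, 0, 0, 0, 0]

```text
t: 17.6
position: [0.4736, -0.301, 0.3102]
eef_rot: [0.0, 0.873, 0.488, 0.0]
ft_force: [0.5, -0.3, 0.5]
finger_gap: 0.085
gripper_force: 0.0
```

```bash
python3 go.py .4715 -.3045 .052 58.8
```

```text
grasp pt [ 0.4738 -0.301   0.1472] yaw 58.454739602875414 gap 0.08503516595393709 t 17.6
shift [-0.0041 -0.      0.0952] rotvec [ 0.0008 -0.0001 -0.006 ]
```

Request:
shift_gripper:
  plan: [0.085, -0.004, 0, 0.03, 0, 0, -0.006, 0.085, -0.004, 0, 0.06, 0, 0, -0.006, 0.085, -0.004, 0, 0.08, 0, 0, -0.006, 0.085, -0.004, 0, 0.093, 0, 0, -0.006, 0.085, -0.004, 0, 0.094, 0, 0, -0.006]

```text
t: 18.23
position: [0.4712, -0.3045, 0.2155]
eef_rot: [-0.0, 0.871, 0.491, -0.0]
ft_force: [-0.3, 0.8, 0.8]
finger_gap: 0.0852
gripper_force: 0.0
```

Request:
shift_gripper:
  plan: [0.02, 0, 0, 0, 0, 0, 0, 0.02, 0, 0, 0, 0, 0, 0, 0.02, 0, 0, 0, 0, 0, 0, 0.02, 0, 0, 0, 0, 0, 0, 0.02, 0, 0, 0, 0, 0, 0]
  clamp_n: 40

```text
t: 18.85
position: [0.4709, -0.3045, 0.2156]
eef_rot: [-0.0, 0.871, 0.491, 0.0]
ft_force: [0.1, 1.3, 2.5]
finger_gap: 0.0399
gripper_force: 40.0
```

Request:
shift_gripper:
  plan: [0.02, 0, 0, 0, 0, 0, 0, 0.02, 0, 0, 0, 0, 0, 0, 0.02, 0, 0, 0, 0, 0, 0]

```text
t: 19.23
position: [0.471, -0.3045, 0.2156]
eef_rot: [-0.0, 0.871, 0.491, 0.0]
ft_force: [-1.2, 0.4, 3.3]
finger_gap: 0.0401
gripper_force: 40.0
```

```bash
python3 go.py .4715 -.3045 .052 58.8
```

```text
grasp pt [ 0.471  -0.3045  0.0526] yaw 58.80262972778631 gap 0.04005834764793099 t 19.225
shift [0.0003 0.0005 0.0006] rotvec [-0.0001 -0.0001  0.    ]
```

Request:
shift_gripper:
  plan: [0.02, 0, 0, -0.01, 0, 0, 0, 0.02, 0, 0, -0.04, 0, 0, 0, 0.02, 0, 0, -0.08, 0, 0, 0, 0.02, 0, 0, -0.12, 0, 0, 0, 0.02, 0, 0, -0.165, 0, 0, 0]

```text
t: 19.85
position: [0.4704, -0.3041, 0.3814]
eef_rot: [-0.001, 0.871, 0.491, -0.0]
ft_force: [-0.1, -0.9, -3.0]
finger_gap: 0.0397
gripper_force: 40.0
```

Request:
shift_gripper:
  plan: [0.02, 0, 0, 0, 0, 0, 0, 0.02, 0, 0, 0, 0, 0, 0]

```text
t: 20.1
position: [0.4704, -0.304, 0.3795]
eef_rot: [-0.001, 0.871, 0.491, -0.0]
ft_force: [-1.3, -0.3, -4.2]
finger_gap: 0.0399
gripper_force: 40.0
```

```bash
python3 go.py .6518 .0886 .22 95.1; python3 - <<'E'
from h import *
T=ctrl.get_image("top");S=ctrl.get_image("scene");s=ctrl.state();print(s["ft_force"],s["torque"])
c=[cv2.resize(S["img"][50:150,60:190],(780,600),interpolation=cv2.INTER_CUBIC)]
z=s["position"][2]-.163-.0526; print("underside z",z)
for a,cc,r in blobs(S,(12,50,180),(25,130,255),(60,40,200,150))[:5]:
    R=np.array([onz(S,p,z+.024) for p in r]);print(a,cc,onz(S,cc,z+.024),R.tolist())
cv2.imwrite("pics/c8.png",c[0][:,:,::-1])
E
```

```text
grasp pt [ 0.4702 -0.3038  0.2165] yaw 58.80593351009682 gap 0.039920298028693055 t 20.1
shift [ 0.4298 -0.0482 -0.0032] rotvec [-0.0016 -0.0009 -0.6335]
[-0.2916  0.0737 -3.7639] [-0.0225  0.007  -0.0125]
underside z 0.16291145372496973
685.21875 [124.2439  84.4669] [ 0.4783 -0.2997] [[0.5004604256174292, -0.36817541749089433], [0.382427783652283, -0.3022051708213056], [0.43862484227157483, -0.24010029083661533], [0.5506939943853223, -0.3063345560652305]]
```

The wrist force shows about 4 N of load and the plate is held level. Now carrying it over the row with the underside at 163 mm.

Request:
shift_gripper:
  plan: [0.02, 0.04, -0.005, 0, 0, 0, -0.08, 0.02, 0.09, -0.01, 0, 0, 0, -0.16, 0.02, 0.14, -0.016, 0, 0, 0, -0.24, 0.02, 0.19, -0.021, 0, 0, 0, -0.32, 0.02, 0.24, -0.027, 0, 0, 0, -0.40]

```text
t: 20.82
position: [0.5722, -0.0836, 0.3785]
eef_rot: [-0.001, 0.755, 0.655, -0.001]
ft_force: [1.5, -0.4, -4.4]
finger_gap: 0.0393
gripper_force: 40.0
```

```bash
python3 go.py .6518 .0886 .22 95.1
```

```text
grasp pt [ 0.5717 -0.0835  0.2155] yaw 81.86253574647523 gap 0.03925752813770927 t 20.825
shift [ 0.1818  0.0544 -0.0046] rotvec [-0.0033 -0.0008 -0.231 ]
```

Request:
shift_gripper:
  plan: [0.02, 0.05, 0.015, 0, 0, 0, -0.06, 0.02, 0.10, 0.03, 0, 0, 0, -0.13, 0.02, 0.14, 0.043, 0, 0, 0, -0.19, 0.02, 0.17, 0.052, 0, 0, 0, -0.225, 0.02, 0.18, 0.0545, 0, 0, 0, -0.23]

```text
t: 21.45
position: [0.6521, 0.0867, 0.3782]
eef_rot: [-0.001, 0.675, 0.737, -0.001]
ft_force: [0.7, -0.6, -4.3]
finger_gap: 0.0398
gripper_force: 40.0
```

Request:
shift_gripper:
  plan: [0.02, 0, 0, 0, 0, 0, 0, 0.02, 0, 0, 0, 0, 0, 0, 0.02, 0, 0, 0, 0, 0, 0]

```text
t: 21.82
position: [0.6517, 0.0839, 0.3805]
eef_rot: [-0.0, 0.677, 0.736, -0.0]
ft_force: [1.0, -0.8, -3.8]
finger_gap: 0.0395
gripper_force: 40.0
```

```bash
python3 go.py .6518 .0886 .1426 95.1; python3 - <<'E'
from h import *
S=ctrl.get_image("scene");s=ctrl.state()
z=s["position"][2]-.163-.0526; print("underside z",z,s["position"])
for a,c,r in blobs(S,(12,50,180),(25,130,255),(190,100,310,280))[:6]:
    R=np.array([onz(S,p,z+.024) for p in r]);print(a,c,onz(S,c,z+.024),"rectc",R.mean(0),"sides",R[1]-R[0],R[2]-R[1])
cv2.imwrite("pics/c9.png",cv2.resize(S["img"][130:260,180:310],(600,600),interpolation=cv2.INTER_CUBIC)[:,:,::-1])
for q in(-.035,.035):
    a=np.radians(5.1);print("pred hole",proj(S,[s["position"][0]+q*np.cos(a),s["position"][1]+q*np.sin(a),z+.024]))
E
```

```text
grasp pt [0.6516 0.0839 0.2175] yaw 94.81434439982382 gap 0.0395417521142612 t 21.825
shift [0.0047 0.0005 0.0749] rotvec [-0.0005  0.0002 -0.005 ]
underside z 0.16500510126626422 [0.6518 0.084  0.3806]
1018.75 [244.7547 230.3177] [0.7341 0.1243] rectc [0.7189 0.1168] sides [-0.1059 -0.0138] [-0.0024  0.073 ]
832.96875 [245.3062 199.5426] [0.6682 0.0985] rectc [0.6511 0.0813] sides [-0.1254 -0.0176] [-0.0008  0.087 ]
74.90625 [239.681 233.399] [0.7441 0.1175] rectc [0.7438 0.1166] sides [-0.0094  0.012 ] [0.023  0.0164]
68.46875 [191.5206 261.4776] [0.8334 0.0544] rectc [0.8299 0.0535] sides [-0.0033  0.0081] [0.0389 0.0186]
14.1875 [190.7761 276.0132] [0.8602 0.0658] rectc [0.8602 0.0663] sides [-0.0019  0.0048] [0.0116 0.0056]
9.0 [234.8799 167.6655] [0.603  0.0474] rectc [0.6039 0.0469] sides [-0.0054 -0.0014] [-0.0033  0.0185]
pred hole [246.7394 177.587 ]
pred hole [236.8221 204.9688]
```

View pics/c9.png

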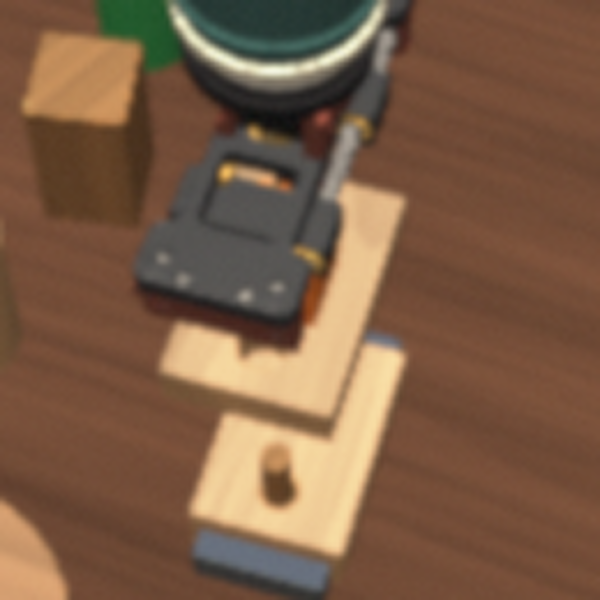

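The picture shows the plate level above the lower half, with the far-right corner at (267.8,172.3), near-right (252.6,220.5) and near-left (215.1,210.2). The dowel is free below it at (240,233). I'll check the plate's centre from its corners, then correct sideways and come down partway.

```bash
python3 - <<'E'
from h import *
S=ctrl.get_image("scene");z=.189
C=np.array([onz(S,p,z) for p in((215.1,210.2),(252.6,220.5),(267.8,172.3))]);print("centre",(C[0]+C[2])/2,"width",C[1]-C[0],"len",C[2]-C[1],ctrl.state()["position"])
E
```

```text
centre [0.651  0.0843] width [-0.0068  0.0801] len [-0.1205 -0.0127] [0.6518 0.0842 0.3807]
```

Request:
shift_gripper:
  plan: [0.02, 0.0047, 0.0005, 0, 0, 0, -0.005, 0.02, 0.0047, 0.0005, 0.02, 0, 0, -0.005, 0.02, 0.0047, 0.0005, 0.04, 0, 0, -0.005, 0.02, 0.0047, 0.0005, 0.055, 0, 0, -0.005, 0.02, 0.0047, 0.0005, 0.062, 0, 0, -0.005]

```text
t: 22.55
position: [0.6519, 0.0898, 0.3175]
eef_rot: [-0.001, 0.674, 0.738, -0.0]
ft_force: [-0.3, 0.1, -3.1]
finger_gap: 0.0399
gripper_force: 40.0
```

Request:
shift_gripper:
  plan: [0.02, 0, 0, 0, 0, 0, 0, 0.02, 0, 0, 0, 0, 0, 0, 0.02, 0, 0, 0, 0, 0, 0]

```text
t: 22.92
position: [0.6525, 0.0898, 0.3193]
eef_rot: [0.0, 0.674, 0.738, 0.001]
ft_force: [1.1, 0.2, -3.7]
finger_gap: 0.0403
gripper_force: 40.0
```

```bash
python3 go.py .6518 .0886 .1436 95.1
```

```text
grasp pt [0.6527 0.0898 0.1563] yaw 95.18413602615185 gap 0.04028257940872859 t 22.925
shift [-0.0011 -0.0008  0.0127] rotvec [ 0.0014 -0.      0.0015]
```

The corners give 80 x 121 mm, an angle of about 5°, and a centre within 1 mm of the grasp point. Now the last 12 mm down.

Request:
shift_gripper:
  plan: [0.02, -0.001, -0.0008, 0.004, 0, 0, 0, 0.02, -0.001, -0.0008, 0.008, 0, 0, 0, 0.02, -0.001, -0.0008, 0.011, 0, 0, 0, 0.02, -0.001, -0.0008, 0.012, 0, 0, 0, 0.02, -0.001, -0.0008, 0.012, 0, 0, 0]

```text
t: 23.55
position: [0.6514, 0.0887, 0.3063]
eef_rot: [-0.0, 0.674, 0.738, -0.0]
ft_force: [-0.3, -0.2, -3.2]
finger_gap: 0.0397
gripper_force: 40.0
```

Request:
shift_gripper:
  plan: [0.02, 0, 0, 0, 0, 0, 0, 0.02, 0, 0, 0, 0, 0, 0, 0.02, 0, 0, 0, 0, 0, 0, 0.02, 0, 0, 0, 0, 0, 0, 0.02, 0, 0, 0, 0, 0, 0]

```text
t: 24.18
position: [0.6514, 0.0887, 0.3065]
eef_rot: [-0.0, 0.674, 0.738, 0.0]
ft_force: [-0.7, -0.2, -4.5]
finger_gap: 0.0398
gripper_force: 40.0
```

```bash
python3 go.py .6518 .0886 .1436 95.1; python3 - <<'E'
from h import *
S=ctrl.get_image("scene");s=ctrl.state();z=s["position"][2]-.163-.0526+.024
print("underside",z-.024,s["joint_velocities"])
a=np.radians(5.1);R=np.array([[np.cos(a),-np.sin(a)],[np.sin(a),np.cos(a)]])
P=[proj(S,[*(s["position"][:2]+R@q),z]) for q in([.06,-.04],[.06,.04],[-.06,.04])];print("pred corners",*P)
g=cv2.cvtColor(cv2.resize(S["img"],None,fx=4,fy=4,interpolation=cv2.INTER_CUBIC),cv2.COLOR_RGB2HSV)
m=cv2.inRange(g,np.array((12,50,165)),np.array((25,140,255)))
# right long edge: crossings on rows, vs predicted line
for t in(.25,.5,.75):
    p=P[1]+t*(P[2]-P[1]); row=m[int(p[1]*4)]; u=int(p[0]*4); on=np.flatnonzero(row[u-60:u+60])+u-60; print("edge at row",p[1],"pred",p[0],"seen",on.max()/4 if len(on) else None)
print("lower bore near dowel visible px:",proj(S,[.6868,.0917,.08]))
E
```

```text
grasp pt [0.6514 0.0887 0.1435] yaw 95.18404346182663 gap 0.03979862666748674 t 24.175
shift [-0.0001  0.0004 -0.0001] rotvec [-0.     -0.0001  0.0015]
underside 0.09091252331135524 [ 0.0014  0.0011  0.0004 -0.001  -0.0006 -0.0017]
pred corners [218.7646 226.7111] [253.7127 236.343 ] [268.5719 190.7858]
edge at row 224.95369640891442 pred 257.42749694388846 seen 262.25
edge at row 213.564395616491 pred 261.142283607818 seen 265.75
edge at row 202.17509482406757 pred 264.8570702717476 seen 265.25
lower bore near dowel visible px: [239.7296 228.7212]
```

The pose is on target: underside 91 mm, the wrist still carries only the plate's weight, and everything is still. Handing in.

```bash
python3 -c "
from plant import ctrl
print(ctrl.hand_in())"
```

```text
the job is handed in; nothing more can be done
None
```

I handed the job in at about 24 s, though the hand-in returned no verdict: both dowels are in the bores and released, and the upper half is held level about 11 mm above them, lined up to about 1 mm, with nothing else seen to be disturbed.

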